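# Square up the sample boxes along the inspection fence

### The job

Slide the three clear sample boxes over the bench into an even row along the aluminium fence: one box in each marked bay, centred between its white tapes, with a short end flush against the fence. The parts lie loose in the boxes, so keep each box flat on the bench all the way and never pick one up. Steer them round the loupe, the stamp and the parts cup without disturbing those.

Things in the scene. Friction and masses are not known exactly. Their poses are not given: they have to be found in the camera images.
- fence: low aluminium alignment fence fixed across the far part of the bench, 252 mm long (its y), 18 deep, 14 high (17 over its screw heads), turned up to 0.11 rad. Origin: foot of the middle of its front face; +x points away from the robot into the fence, +y along it to the left. A black line on its top marks the middle of each bay. A plug sticks out of the wall about 45 mm behind it, 0.1 m up; a tall ionizer stands left of it, from world y = 0.25
- bay_1 (a point): marked bay 1 of 3 at the fence (1 leftmost, 3 rightmost; 78 mm apart): where the centre of a box belongs, 31.5 mm in front of the fence's face, 11 mm above the bench. Axes as the fence's: x into it, y along it. Flat white corner tapes (not solid), 49 mm apart, mark the bay; the yellow marks on the bench have nothing to do with it
- bay_2 (a point): marked bay 2 of 3 at the fence (1 leftmost, 3 rightmost; 78 mm apart): where the centre of a box belongs, 31.5 mm in front of the fence's face, 11 mm above the bench. Axes as the fence's: x into it, y along it. Flat white corner tapes (not solid), 49 mm apart, mark the bay; the yellow marks on the bench have nothing to do with it
- bay_3 (a point): marked bay 3 of 3 at the fence (1 leftmost, 3 rightmost; 78 mm apart): where the centre of a box belongs, 31.5 mm in front of the fence's face, 11 mm above the bench. Axes as the fence's: x into it, y along it. Flat white corner tapes (not solid), 49 mm apart, mark the bay; the yellow marks on the bench have nothing to do with it
- box_1_mid (a point): clear sample box with dark parts inside, closed and solid, 45 mm wide (its x), 63 mm long (its y), 22 mm high, 60 to 130 g; this point is its centre, 11 mm above its underside. It lies flat on the bench, its long side turned by up to 0.8 rad from the world's x direction; the three are alike
- box_2_mid (a point): clear sample box with dark parts inside, closed and solid, 45 mm wide (its x), 63 mm long (its y), 22 mm high, 60 to 130 g; this point is its centre, 11 mm above its underside. It lies flat on the bench, its long side turned by up to 0.8 rad from the world's x direction; the three are alike
- box_3_mid (a point): clear sample box with dark parts inside, closed and solid, 45 mm wide (its x), 63 mm long (its y), 22 mm high, 60 to 130 g; this point is its centre, 11 mm above its underside. It lies flat on the bench, its long side turned by up to 0.8 rad from the world's x direction; the three are alike
- loupe: black eye loupe standing on its wide end among the boxes, 41 mm across, 30 mm high; origin at the centre of its underside; must not be moved
- stamp: inspection stamp standing upright among the boxes, red square foot 26 mm, wooden grip, 55 mm high; origin at the centre of its underside; must not be moved
- cup: black open parts cup behind the left end of the fence, 49 mm across, 30 mm high; origin at the centre of its underside; must not be moved

How it is judged:
By the outcome, as a careful person would: the job done as asked, in the order asked, and still so for the second after the job is handed in, with the robot touching nothing.
It also fails if it takes over 56 s, if anything falls off the work surface, if the arm or the gripper's body presses on something with over 40 N, if the wrist force passes 120 N, or if a joint passes its speed limit or range.

### The arm

A 6-joint arm with a two-finger parallel gripper is mounted at the origin on the work surface; the furniture and walls round the work are solid. World frame = base frame: x ahead of the robot, y to its left, z up, the work surface at z = 0. Lengths are in m, angles in rad, forces in N, time in s.
With the tool pointing down it reaches from about 0.425 to 0.95 m from the base axis. Payload 3.5 kg.
Tool frame: the origin (TCP) lies between the finger pads; the fingertips stand 25 mm ahead of it and the grasp point (between the pads) lies 6 mm ahead of it (ctrl.finger_overhang is the distance from the TCP to the fingertips, in m); x points along the fingers, y is the direction in which the jaws open and shut, and the axes are right-handed (so a half turn about x gives the same grasp; the last joint's range is limited). The gripper opens to 85 mm and grips with 20 to 120 N. Pads are 22 mm wide; open, the fingers measure 114 mm over their backs; the gripper's body (76 mm by 85 mm) begins 54 mm behind the grasp point. The pads swing forward as they close: fully open they stand 13 mm farther back than shut.
Start: joints at [-1.298, 0.286, 1.577, -0, 1.279, -0.15], TCP at [0.277, -0.616, 0.256] pointing down, gripper open.
Joint ranges: [-2.77, 2.77], [-0.9, 2.22], [0.21, 2.48], [-1.53, 4.67], [0.24, 2.81], [-2.84, 2.84]. Speed limits (rad/s): [2.79, 2.79, 3.14, 3.14, 3.14, 3.14].

### API

Orientations are given as a unit quaternion [x, y, z, w].
In Python, from plant import ctrl gives the robot as it stands.
- The arm moves only by the tool play_rows, never from a script. Its argument "targets" is a list of rows, each an object with "delta_pos": the shift along the world's x, y, z normalised to -1 to 1, where 1 is 1000 mm, a list of three; "delta_rot": the turn, a rotation vector about the world's x, y, z normalised to -1 to 1, where 1 is pi rad, a list of three; "claw": the finger opening in mm, from 0 to 85.4. In form: [{"delta_pos": [tx, ty, tz], "delta_rot": [wx, wy, wz], "claw": claw}, ...]. A call has 1 to 20 rows; each row is the pose to reach, as a shift and turn from the pose measured when the call began, turning the shorter way round; what a row does not reach only later rows make up. A row lasts 1/12 s, in which the tool goes at most 41.7 mm and 7.16 degrees, less where a joint would pass 70% of its speed; a pose out of reach is approached as far as the arm can. A call with a number of a shift or a turn outside -1 to 1 is refused whole. A call with a gripper value outside its range is refused whole. The fingers move at their own pace and stop on an object; "newtons" is the grip in N (left out, the last holds). Time passes only in rows, so rows that repeat a pose let the fingers close. It gives the time, the measured TCP pose, the force and the opening at its end, in the units of the state.
- ctrl.get_state(): the state, without advancing time (a new reading comes with each control period).
- ctrl.read_camera(name): name is "scene" or "side" or "wrist"; returns the picture (420x560x3 uint8, blue, green, red); there is no depth.
- ctrl.calibration(name): a dict with "fx", "fy", "cx", "cy" (pixels), "k1" (the pictures are not rectified: a ray, as slopes to the right and down, at radius r is drawn at 1 + k1 r^2 times it, then the intrinsics apply), "camera_from_world" (4x4, takes a point from world to camera coordinates). Camera axes: x right, y down, z forward; pixel columns grow to the right and rows downward; lengths in m; the calibration is good to about 2 mm. A picture is of the moment at which its call begins: read the wrist's pose just before it. calibration takes no time and is no camera call; for the wrist camera it gives the pose at the moment of the call.
- ctrl.sign_off(): hands the job in, once; it reports no verdict.
The state is a dict: "time": time; "qpos": joint angles; "dq": joint speeds; "joint_efforts": joint torques, N m; "eef_pos": TCP position; "tcp_rot": TCP orientation; "contact_force": force on the tool from outside, world axes, zero at the start; "wrist_torque": the same for the moment, N m; "opening": opening from 0.0 (shut) to 1.0 (fully open).
Only numpy, scipy, OpenCV 4.12 (cv2) and the standard library are available. Lean on these libraries where they do the work, as an engineer would, in place of code of your own. Each camera call takes 0.05 s, during which the arm holds its last target. There are 200 camera calls.

## Working session

There is one attempt and no reset: what is moved stays moved. The work goes in short steps, Python scripts to look and compute and a tool call to move; the robot and the scene stay as the last step left them, time stands still between calls to the robot, and variables do not carry over. Pictures are saved under pics/ and viewed, about 8 in all and at most 12, crops included, and the job is handed in when it is done.

Besides the shell and the picture viewer there is one more tool, called after ">>>" as name(argument=value, ...) on one line, values as JSON. play_rows: Moves the arm, as the interface text tells. Its arguments: {"type":"object","properties":{"targets":{"type":"array"},"newtons":{"type":"number"}},"required":["targets"]}

```bash
mkdir -p pics; ls; cat > h.py <<'E'
import numpy as np,cv2
from plant import ctrl
def ray(cal,u,v):
    x=(u-cal['cx'])/cal['fx'];y=(v-cal['cy'])/cal['fy'];k=cal['k1'];a,b=x,y
    for _ in range(20):
        s=1+k*(a*a+b*b);a,b=x/s,y/s
    T=np.array(cal['camera_from_world']);R=T[:3,:3];o=-R.T@T[:3,3]
    return o,R.T@np.array([a,b,1.])
def onz(cal,u,v,z):
    o,d=ray(cal,u,v);return (o+d*(z-o[2])/d[2])[:2]
def proj(cal,p):
    T=np.array(cal['camera_from_world']);c=T[:3,:3]@np.array(p)+T[:3,3];a,b=c[0]/c[2],c[1]/c[2];s=1+cal['k1']*(a*a+b*b)
    return np.array([cal['fx']*a*s+cal['cx'],cal['fy']*b*s+cal['cy']])
E
python3 - <<'E'
from h import *
for n in ['scene','side']:
    im=ctrl.read_camera(n);cv2.imwrite(f'pics/{n}.png',im)
    c=ctrl.calibration(n);T=np.array(c['camera_from_world']);print(n,c['fx'],c['k1'],-T[:3,:3].T@T[:3,3],T[2,:3])
    # rectify top view to plane z=0.0 at 1px=1mm: x 0.4..0.95 up, y 0.35..-0.35
    H=cv2.imread(f'pics/{n}.png')
    mx=np.zeros((600,700),np.float32);my=mx.copy()
    for i in range(600):
        for j in range(700):
            mx[i,j],my[i,j]=proj(c,(0.95-i/1000,0.35-j/1000,0.0))
    cv2.imwrite(f'pics/{n}_top.png',cv2.remap(im,mx,my,cv2.INTER_CUBIC))
s=ctrl.get_state();print(s['eef_pos'],s['tcp_rot'],s['time'],ctrl.finger_overhang)
E
```

```text
pics
scene 432.48464795563103 -0.12140951656653397 [-0.03006059  0.50085769  0.5147007 ] [ 0.61255233 -0.55529099 -0.5625225 ]
side 432.89253333809785 -0.09855786824708408 [ 0.35239859 -0.75569674  0.37074014] [ 0.18695395  0.90256811 -0.38783892]
[ 0.27684039 -0.6150205   0.25504518] [-0.69131493 -0.14914175  0.69141198 -0.14761394] 0.1 0.025
```

View pics/scene.png

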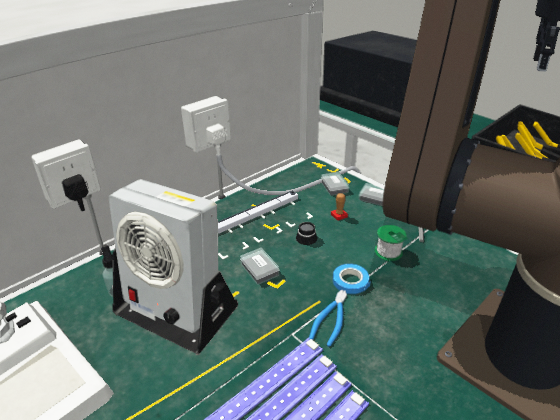

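View pics/scene_top.png

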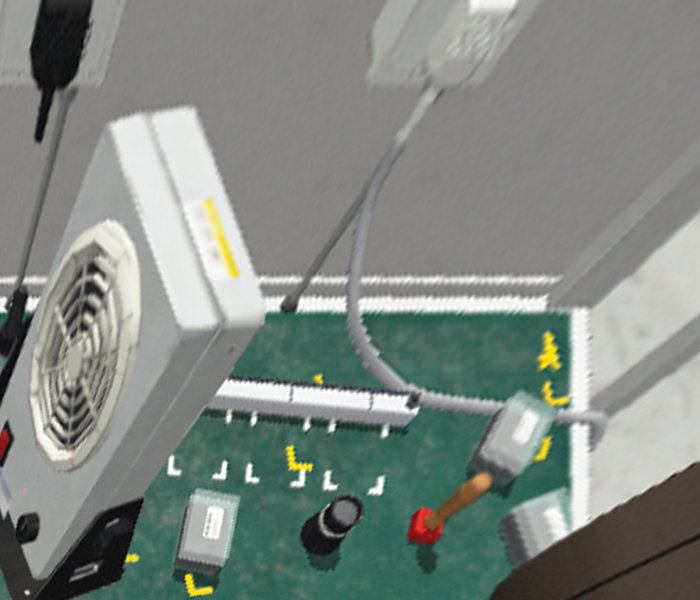

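The scene view shows the fence (220-297, 195-230), a box at (262,264), the loupe (307,232), the stamp (339,208), a second box (334,183) and a third half behind the arm (372,195).

View pics/side.png

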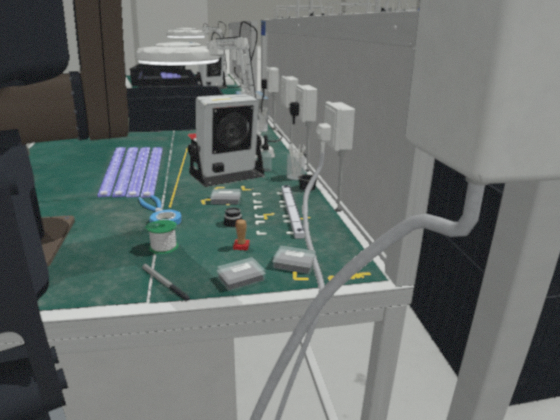

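The side view shows all three boxes (225,196), (293,260), (241,273), with the loupe at (233,217), the stamp at (241,236) and the fence (283-303, 187-236). I'll compute the yaw and go above for a wrist look.

```bash
python3 - <<'E'
from h import *
from scipy.spatial.transform import Rotation as Rn
s=ctrl.get_state();R=Rn.from_quat(s['tcp_rot']).as_matrix();print(R.round(3))
y=R[:,1];print('yaw of tool y',np.arctan2(y[1],y[0]))
T=np.array(ctrl.calibration('wrist')['camera_from_world']);print('cam rel',R.T@(-T[:3,:3].T@T[:3,3]-s['eef_pos']),'fwd in tool',R.T@T[2,:3],'right',R.T@T[0,:3],ctrl.calibration('wrist')['fx'])
c=ctrl.calibration('side')
for n,u,v,z in [('A',225,193,.022),('B',294,256,.022),('C',241,269,.022),('loupe',232,221,0),('stamp',241,245,.0),('f1',283,188,.014),('f2',300,236,.014)]:print(n,onz(c,u,v,z).round(3))
E
```

```text
[[-0.001  0.41  -0.912]
 [ 0.002 -0.912 -0.41 ]
 [-1.    -0.002 -0.   ]]
yaw of tool y -1.1479772860580923
cam rel [-0.11872895  0.00049289 -0.0836315 ] fwd in tool [9.45193527e-01 2.26518330e-04 3.26510558e-01] right [-4.22153872e-04  9.99999771e-01  5.28310108e-04] 374.119720658815
A [0.407 0.14 ]
B [ 0.497 -0.158]
C [ 0.407 -0.184]
loupe [0.413 0.039]
stamp [ 0.42  -0.066]
f1 [0.544 0.173]
f2 [ 0.527 -0.074]
```

>>> play_rows(targets=[{"delta_pos":[0.06,0.15,0.1],"delta_rot":[0,0,-0.03],"claw":85},{"delta_pos":[0.253,0.595,0.105],"delta_rot":[0,0,-0.1346],"claw":85},{"delta_pos":[0.253,0.595,0.105],"delta_rot":[0,0,-0.1346],"claw":85},{"delta_pos":[0.253,0.595,0.105],"delta_rot":[0,0,-0.1346],"claw":85},{"delta_pos":[0.253,0.595,0.105],"delta_rot":[0,0,-0.1346],"claw":85},{"delta_pos":[0.253,0.595,0.105],"delta_rot":[0,0,-0.1346],"claw":85},{"delta_pos":[0.253,0.595,0.105],"delta_rot":[0,0,-0.1346],"claw":85},{"delta_pos":[0.253,0.595,0.105],"delta_rot":[0,0,-0.1346],"claw":85},{"delta_pos":[0.253,0.595,0.105],"delta_rot":[0,0,-0.1346],"claw":85},{"delta_pos":[0.253,0.595,0.105],"delta_rot":[0,0,-0.1346],"claw":85},{"delta_pos":[0.253,0.595,0.105],"delta_rot":[0,0,-0.1346],"claw":85},{"delta_pos":[0.253,0.595,0.105],"delta_rot":[0,0,-0.1346],"claw":85},{"delta_pos":[0.253,0.595,0.105],"delta_rot":[0,0,-0.1346],"claw":85},{"delta_pos":[0.253,0.595,0.105],"delta_rot":[0,0,-0.1346],"claw":85},{"delta_pos":[0.253,0.595,0.105],"delta_rot":[0,0,-0.1346],"claw":85},{"delta_pos":[0.253,0.595,0.105],"delta_rot":[0,0,-0.1346],"claw":85},{"delta_pos":[0.253,0.595,0.105],"delta_rot":[0,0,-0.1346],"claw":85},{"delta_pos":[0.253,0.595,0.105],"delta_rot":[0,0,-0.1346],"claw":85},{"delta_pos":[0.253,0.595,0.105],"delta_rot":[0,0,-0.1346],"claw":85}])

```text
time: 1.68
eef_pos: [0.5295, -0.0201, 0.3594]
tcp_rot: [-0.707, -0.001, 0.707, 0.001]
contact_force: [-0.1, -1.5, -0.6]
opening: 0.993
```

```bash
cat >> h.py <<'E'
def top(n,im,c,x1,y1,res,h,w,z=0.0):
    I,J=np.mgrid[0:h,0:w];P=np.stack([x1-I*res,y1-J*res,np.full(I.shape,z),np.ones(I.shape)],-1)@np.array(c['camera_from_world']).T
    a,b=P[...,0]/P[...,2],P[...,1]/P[...,2];s=1+c['k1']*(a*a+b*b)
    o=cv2.remap(im,(c['fx']*a*s+c['cx']).astype(np.float32),(c['fy']*b*s+c['cy']).astype(np.float32),cv2.INTER_CUBIC)
    cv2.imwrite(n,o);return o
E
python3 - <<'E'
from h import *
print(ctrl.get_state()['eef_pos'],ctrl.get_state()['time'])
c=ctrl.calibration('wrist');im=ctrl.read_camera('wrist');cv2.imwrite('pics/w1.png',im)
top('pics/w1top.png',im,c,0.58,0.22,0.0006,420,760)
E
```

```text
[ 0.52953102 -0.02006054  0.35936731] 1.6833
```

View pics/w1top.png

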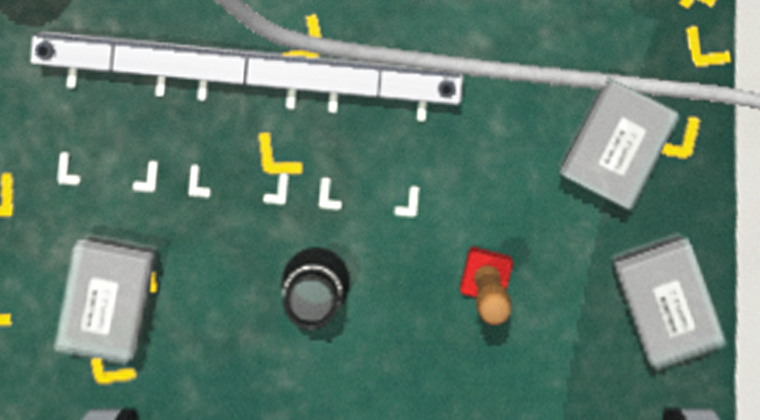

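```bash
python3 - <<'E'
from h import *
c=ctrl.calibration('wrist');im=cv2.imread('pics/w1.png');cs=ctrl.calibration('side')
def W(p,x1=.58,y1=.22,r=.0006):return np.array([x1-p[1]*r,y1-p[0]*r])
for v in (245,262,280):
  for z in (0,.03): print('cable side',v,z,onz(cs,{245:309,262:315,280:320}[v],v,z).round(3))
print('cable wrist',W((620,80)))
# tapes at z=0
t=top('pics/t0.png',im,c,.58,.22,.0006,420,760,0.0);hsv=cv2.cvtColor(t,cv2.COLOR_BGR2HSV)
m=((hsv[...,1]<40)&(hsv[...,2]>190)).astype(np.uint8)
n,l,st,ce=cv2.connectedComponentsWithStats(m)
for i in range(1,n):
  if 60<st[i,4]<1500 and st[i,0]<450 and 90<ce[i,1]+0 or (60<st[i,4]<600 and st[i,1]>50 and st[i,0]<450): print('tape',st[i],W((st[i,0]-.5,st[i,1]-.5)).round(4),W((st[i,0]+st[i,2]-.5,st[i,1]+st[i,3]-.5)).round(4))
# fence top z=.014
t=top('pics/t14.png',im,c,.58,.22,.0006,420,760,.014);hsv=cv2.cvtColor(t,cv2.COLOR_BGR2HSV)
m=((hsv[...,1]<50)&(hsv[...,2]>170)).astype(np.uint8)[:130,:500]
m=cv2.morphologyEx(m,cv2.MORPH_CLOSE,np.ones((5,5)));m=cv2.morphologyEx(m,cv2.MORPH_OPEN,np.ones((15,15)))
q=max(cv2.findContours(m,0,1)[0],key=cv2.contourArea);r=cv2.minAreaRect(q);print('fence',r,W(r[0]),[W(p).round(4) for p in cv2.boxPoints(r)])
# boxes top z=.022
t=top('pics/t22.png',im,c,.58,.22,.0006,420,760,.022);hsv=cv2.cvtColor(t,cv2.COLOR_BGR2HSV)
m=((hsv[...,1]<45)&(hsv[...,2]>100)).astype(np.uint8);m[:70]=0;m[:,725:]=0
m=cv2.morphologyEx(m,cv2.MORPH_CLOSE,np.ones((7,7)));m=cv2.morphologyEx(m,cv2.MORPH_OPEN,np.ones((21,21)))
for q in cv2.findContours(m,0,1)[0]:
  r=cv2.minAreaRect(q);b=cv2.boxPoints(r);e=[b[1]-b[0],b[2]-b[1]];e=max(e,key=np.linalg.norm)
  # long dir world: dx=-e[1], dy=-e[0]
  a=np.arctan2(-e[0],-e[1]);a=(a+np.pi/2)%np.pi-np.pi/2
  print('box',W(r[0]).round(4),'size mm',np.array(r[1])*.6,'long-dir angle',a.round(3))
E
```

```text
cable side 245 0 [ 0.541 -0.085]
cable side 245 0.03 [ 0.526 -0.139]
cable side 262 0 [ 0.536 -0.146]
cable side 262 0.03 [ 0.521 -0.195]
cable side 280 0 [ 0.53  -0.201]
cable side 280 0.03 [ 0.515 -0.246]
cable wrist [ 0.532 -0.152]
tape [ 59 152  22  32 368] [0.4891 0.1849] [0.4699 0.1717]
tape [134 161  24  31 372] [0.4837 0.1399] [0.4651 0.1255]
tape [190 165  21  32 341] [0.4813 0.1063] [0.4621 0.0937]
tape [264 174  25  30 365] [0.4759 0.0619] [0.4579 0.0469]
tape [320 178  22  31 367] [0.4735 0.0283] [0.4549 0.0151]
tape [396 187  24  30 364] [ 0.4681 -0.0173] [ 0.4501 -0.0317]
tape [ 88 250  37  11 118] [0.4303 0.1675] [0.4237 0.1453]
tape [110 266  12  10  73] [0.4207 0.1543] [0.4147 0.1471]
fence ((251.530029296875, 66.68722534179688), (374.84381103515625, 27.047475814819336), 5.481296539306641) [0.53998766 0.06908198] [array([0.5427, 0.1818], dtype=float32), array([0.5588, 0.1802], dtype=float32), array([ 0.5373, -0.0436], dtype=float32), array([ 0.5212, -0.0421], dtype=float32)]
box [ 0.3349 -0.1991] size mm [12.6 16.2] long-dir angle -1.571
box [0.3349 0.1582] size mm [12.6 16.8] long-dir angle -1.571
box [0.4105 0.0313] size mm [19.8 19.8] long-dir angle -1.571
box [ 0.4092 -0.1745] size mm [69.40795441 45.75866089] long-dir angle 0.341
box [0.4109 0.1488] size mm [47.24826965 69.63941345] long-dir angle -0.165
box [ 0.5042 -0.1478] size mm [50.3282547  75.11957703] long-dir angle -0.371
box [ 0.5305 -0.0266] size mm [15.  34.8] long-dir angle -1.571
```

The top view shows all: fence (30-462, 35-105), tapes for three bays, box A (105,300), B (620,145), C (668,305), loupe (315,290), stamp (487,275). The cable lies on the bench. Checking the plug against the wrist camera housing.

```bash
python3 - <<'E'
from h import *
print(np.round(ctrl.get_state()['qpos'],3))
a=ctrl.calibration('scene');b=ctrl.calibration('side')
def tri(p,q):
    o1,d1=ray(a,*p);o2,d2=ray(b,*q);t=np.linalg.lstsq(np.c_[d1,-d2],o2-o1,rcond=None)[0]
    x,y=o1+t[0]*d1,o2+t[1]*d2;return ((x+y)/2).round(3),np.linalg.norm(x-y).round(4)
print('plug',tri((215,132),(323,132)))
s=cv2.imread('pics/scene.png')[80:220,150:330];d=cv2.imread('pics/side.png')[80:220,250:400]
cv2.imwrite('pics/pl.png',np.hstack([cv2.resize(s,(400,311),interpolation=2),cv2.resize(d,(333,311),interpolation=2)]))
E
```

```text
[-0.231 -0.1    1.806  0.002  1.437  1.34 ]
plug (array([0.608, 0.083, 0.17 ]), np.float64(0.0064))
```

View pics/pl.png

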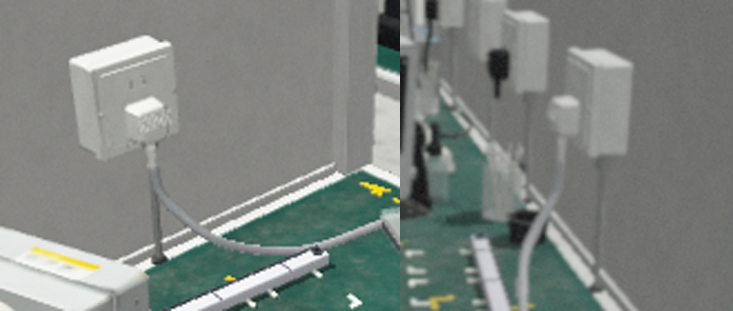

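The plug sits near (0.60, 0.08) at z about 0.12-0.18, right where the wrist camera would go. I'll flip the tool by half a turn so that the camera faces the robot, and go above box A.

>>> play_rows(targets=[{"delta_pos":[-0.1215,0.168,-0.239],"delta_rot":[0,0,0.939],"claw":62},{"delta_pos":[-0.1215,0.168,-0.239],"delta_rot":[0,0,0.939],"claw":62},{"delta_pos":[-0.1215,0.168,-0.239],"delta_rot":[0,0,0.939],"claw":62},{"delta_pos":[-0.1215,0.168,-0.239],"delta_rot":[0,0,0.939],"claw":62},{"delta_pos":[-0.1215,0.168,-0.239],"delta_rot":[0,0,0.939],"claw":62},{"delta_pos":[-0.1215,0.168,-0.239],"delta_rot":[0,0,0.939],"claw":62},{"delta_pos":[-0.1215,0.168,-0.239],"delta_rot":[0,0,0.939],"claw":62},{"delta_pos":[-0.1215,0.168,-0.239],"delta_rot":[0,0,0.939],"claw":62},{"delta_pos":[-0.1215,0.168,-0.239],"delta_rot":[0,0,0.939],"claw":62},{"delta_pos":[-0.1215,0.168,-0.239],"delta_rot":[0,0,0.939],"claw":62},{"delta_pos":[-0.1215,0.168,-0.239],"delta_rot":[0,0,0.939],"claw":62},{"delta_pos":[-0.1215,0.168,-0.239],"delta_rot":[0,0,0.939],"claw":62},{"delta_pos":[-0.1215,0.168,-0.239],"delta_rot":[0,0,0.939],"claw":62},{"delta_pos":[-0.1215,0.168,-0.239],"delta_rot":[0,0,0.939],"claw":62},{"delta_pos":[-0.1215,0.168,-0.239],"delta_rot":[0,0,0.939],"claw":62},{"delta_pos":[-0.1215,0.168,-0.239],"delta_rot":[0,0,0.939],"claw":62},{"delta_pos":[-0.1215,0.168,-0.239],"delta_rot":[0,0,0.939],"claw":62},{"delta_pos":[-0.1215,0.168,-0.239],"delta_rot":[0,0,0.939],"claw":62}])

```text
time: 3.23
eef_pos: [0.4079, 0.1459, 0.1201]
tcp_rot: [0.303, 0.639, -0.305, 0.638]
contact_force: [0.1, 0.1, -1.2]
opening: 0.733
```

```bash
python3 - <<'E'
from h import *
s=ctrl.get_state();q=s['qpos'];print(s['eef_pos'],'yaw',q[0]-q[5],np.round(q,3))
E
```

```text
[0.4079171  0.14588701 0.1201207 ] yaw 0.6812455898851072 [ 1.090e-01 -9.400e-02  2.258e+00 -2.000e-03  9.790e-01 -5.720e-01]
```

>>> play_rows(targets=[{"delta_pos":[0,0.002,0],"delta_rot":[0,0,0.2225],"claw":62},{"delta_pos":[0,0.002,0],"delta_rot":[0,0,0.2225],"claw":62},{"delta_pos":[0,0.002,0],"delta_rot":[0,0,0.2225],"claw":62},{"delta_pos":[0,0.002,0],"delta_rot":[0,0,0.2225],"claw":62},{"delta_pos":[0,0.002,0],"delta_rot":[0,0,0.2225],"claw":62},{"delta_pos":[0,0.002,0],"delta_rot":[0,0,0.2225],"claw":62},{"delta_pos":[0,0.002,0],"delta_rot":[0,0,0.2225],"claw":62}])

```text
time: 3.82
eef_pos: [0.4079, 0.1466, 0.1199]
tcp_rot: [0.066, 0.704, -0.068, 0.704]
contact_force: [-0.2, -0.6, 0.3]
opening: 0.732
```

```bash
cat >> h.py <<'E'
def look(n,x1,y1,h,w,res=.0004,z=0.0):
    s=ctrl.get_state();q=s['qpos'];print(s['time'],s['eef_pos'].round(4) if hasattr(s['eef_pos'],'round') else s['eef_pos'],'yaw',round(q[0]-q[5],4),'f',np.round(s['contact_force'],1))
    c=ctrl.calibration('wrist');im=ctrl.read_camera('wrist');cv2.imwrite(f'pics/{n}.png',im)
    return im,c,top(f'pics/{n}t.png',im,c,x1,y1,res,h,w,z)
E
python3 - <<'E'
from h import *
im,c,t=look('w2',.58,.26,550,600,.0004,.022)
E
```

```text
3.8167 [0.4079 0.1466 0.1199] yaw 1.3784 f [-0.2 -0.6  0.3]
```

View pics/w2t.png

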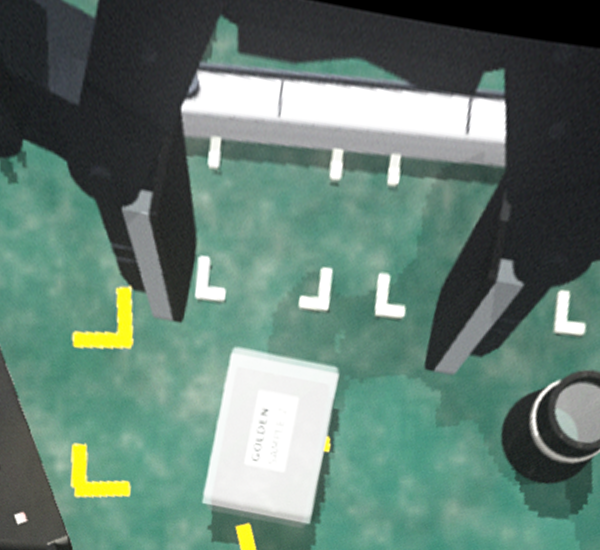

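The wrist view shows box A with corners (235,350), (338,368), (307,522), (205,502), angle -0.19, centre (0.4056, 0.1516). Descend and grip.

>>> play_rows(targets=[{"delta_pos":[-0.0023,0.005,-0.03],"delta_rot":[0,0,0],"claw":62},{"delta_pos":[-0.0023,0.005,-0.06],"delta_rot":[0,0,0],"claw":62},{"delta_pos":[-0.0023,0.005,-0.085],"delta_rot":[0,0,0],"claw":62},{"delta_pos":[-0.0023,0.005,-0.094],"delta_rot":[0,0,0],"claw":62},{"delta_pos":[-0.0023,0.005,-0.094],"delta_rot":[0,0,0],"claw":62},{"delta_pos":[-0.0023,0.005,-0.094],"delta_rot":[0,0,0],"claw":50},{"delta_pos":[-0.0023,0.005,-0.094],"delta_rot":[0,0,0],"claw":40},{"delta_pos":[-0.0023,0.005,-0.094],"delta_rot":[0,0,0],"claw":40},{"delta_pos":[-0.0023,0.005,-0.094],"delta_rot":[0,0,0],"claw":40},{"delta_pos":[-0.0023,0.005,-0.094],"delta_rot":[0,0,0],"claw":40}], newtons=25)

```text
time: 4.7
eef_pos: [0.4067, 0.1518, 0.0273]
tcp_rot: [0.068, 0.703, -0.069, 0.705]
contact_force: [-0.5, -0.8, 3.4]
opening: 0.511
```

>>> play_rows(targets=[{"delta_pos":[0.01,0,0],"delta_rot":[0,0,0.005],"claw":40},{"delta_pos":[0.025,0,0],"delta_rot":[0,0,0.012],"claw":40},{"delta_pos":[0.04,0,0],"delta_rot":[0,0,0.02],"claw":40},{"delta_pos":[0.055,0,0],"delta_rot":[0,0,0.0312],"claw":40},{"delta_pos":[0.07,0,0],"delta_rot":[0,0,0.0312],"claw":40},{"delta_pos":[0.083,0.0005,0],"delta_rot":[0,0,0.0312],"claw":40},{"delta_pos":[0.09,0.0005,0],"delta_rot":[0,0,0.0312],"claw":40},{"delta_pos":[0.09,0.0005,0],"delta_rot":[0,0,0.0312],"claw":40},{"delta_pos":[0.09,0.0005,0],"delta_rot":[0,0,0.0312],"claw":40}])

```text
time: 5.45
eef_pos: [0.4967, 0.1523, 0.0273]
tcp_rot: [0.033, 0.705, -0.034, 0.707]
contact_force: [1.8, 1.1, -0.1]
opening: 0.508
```

```bash
python3 - <<'E'
from h import *
im,c,t=look('w3',.58,.22,500,640,.00025,.0)
cv2.imwrite('pics/w3c.png',np.hstack([t[:,:560],]))
E
```

```text
5.45 [0.4967 0.1523 0.0273] yaw 1.4731 f [ 1.8  1.1 -0.1]
```

View pics/w3c.png

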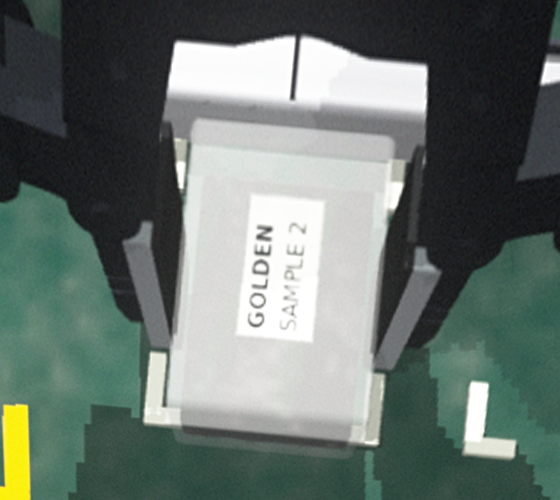

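The view shows box A held between its tapes (145-380, 350-445) with the fence line at (292,98)-(297,37). I'll turn these pixels into positions along the fence.

```bash
cat >> h.py <<'E'
F=-0.0956
xf=np.array([np.cos(F),np.sin(F)]);yf=np.array([-np.sin(F),np.cos(F)])
def lift(c,p,z):
    T=np.array(c['camera_from_world']);C=-T[:3,:3].T@T[:3,3];p=np.array(p);return p+(C[:2]-p)*z/C[2]
E
python3 - <<'E'
from h import *
c=ctrl.calibration('wrist')
f=lambda u,v,z:lift(c,(.58-v*.00025,.22-u*.00025),z)
s=ctrl.get_state()['eef_pos'];print('tcp',s[:2]@xf,s[:2]@yf)
for n,u,v,z in [('line',292,98,.014),('line',297,37,.014),('tapeL',145,422,0),('tapeR',380,445,0),('boxtopL far',192,135,.022),('boxtopR far',394,142,.022),('boxtopL near',168,400,.022),('boxtopR near',370,420,.022),('tape2L',464,452,0)]:
    p=f(u,v,z);print(n,(p@xf).round(4),(p@yf).round(4))
# edge profile along yf at z=.022 and z=0, for a strip
im=cv2.imread('pics/w3.png')
for z,xs in [(.022,np.arange(s[:2]@xf-.02,s[:2]@xf+.02,.0005)),(0,np.arange(s[:2]@xf-.036,s[:2]@xf-.028,.0005))]:
    ys=np.arange(-.035,.035,.0005)+s[:2]@yf
    g=np.array([[cv2.getRectSubPix(cv2.cvtColor(im,6),(1,1),tuple(proj(c,(*(x*xf+y*yf),z))))[0,0] for y in ys] for x in xs]).astype(float).mean(0)
    print(z,[(round(y*1000-s[:2]@yf*1000,1),int(v)) for y,v in zip(ys,g)][::2])
E
```

```text
tcp 0.4795539787644337 0.19904972443192717
line 0.5251 0.1993
line 0.5389 0.1995
tapeL 0.4548 0.2282
tapeR 0.4547 0.1692
boxtopL far 0.5074 0.2196
boxtopR far 0.51 0.1768
boxtopL near 0.4509 0.2193
boxtopR near 0.4507 0.1762
tape2L 0.4549 0.1481
0.022 [(np.float64(-35.0), 50), (np.float64(-34.0), 49), (np.float64(-33.0), 53), (np.float64(-32.0), 59), (np.float64(-31.0), 70), (np.float64(-30.0), 75), (np.float64(-29.0), 78), (np.float64(-28.0), 76), (np.float64(-27.0), 72), (np.float64(-26.0), 62), (np.float64(-25.0), 60), (np.float64(-24.0), 75), (np.float64(-23.0), 80), (np.float64(-22.0), 153), (np.float64(-21.0), 209), (np.float64(-20.0), 213), (np.float64(-19.0), 211), (np.float64(-18.0), 210), (np.float64(-17.0), 211), (np.float64(-16.0), 211), (np.float64(-15.0), 211), (np.float64(-14.0), 212), (np.float64(-13.0), 212), (np.float64(-12.0), 212), (np.float64(-11.0), 212), (np.float64(-10.0), 213), (np.float64(-9.0), 223), (np.float64(-8.0), 243), (np.float64(-7.0), 243), (np.float64(-6.0), 244), (np.float64(-5.0), 232), (np.float64(-4.0), 233), (np.float64(-3.0), 233), (np.float
[... 1891 characters left out ...]
0), 75), (np.float64(6.0), 74), (np.float64(7.0), 74), (np.float64(8.0), 72), (np.float64(9.0), 72), (np.float64(10.0), 72), (np.float64(11.0), 71), (np.float64(12.0), 71), (np.float64(13.0), 70), (np.float64(14.0), 69), (np.float64(15.0), 69), (np.float64(16.0), 70), (np.float64(17.0), 70), (np.float64(18.0), 71), (np.float64(19.0), 72), (np.float64(20.0), 73), (np.float64(21.0), 73), (np.float64(22.0), 70), (np.float64(23.0), 68), (np.float64(24.0), 67), (np.float64(25.0), 66), (np.float64(26.0), 67), (np.float64(27.0), 68), (np.float64(28.0), 69), (np.float64(29.0), 69), (np.float64(30.0), 70), (np.float64(31.0), 69), (np.float64(32.0), 69), (np.float64(33.0), 70), (np.float64(34.0), 71)]
```

>>> play_rows(targets=[{"delta_pos":[0.004,0.0004,0],"delta_rot":[0,0,0],"claw":40},{"delta_pos":[0.008,0.0,0],"delta_rot":[0,0,0],"claw":40},{"delta_pos":[0.011,-0.0003,0],"delta_rot":[0,0,0],"claw":40},{"delta_pos":[0.013,-0.0005,0],"delta_rot":[0,0,0],"claw":40},{"delta_pos":[0.013,-0.0005,0],"delta_rot":[0,0,0],"claw":40}], newtons=25)

```text
time: 5.92
eef_pos: [0.5084, 0.152, 0.0273]
tcp_rot: [0.033, 0.707, -0.034, 0.706]
contact_force: [-4.8, 1.1, 5.5]
opening: 0.509
```

>>> play_rows(targets=[{"delta_pos":[0.003,-0.0003,0],"delta_rot":[0,0,0],"claw":40},{"delta_pos":[0.005,-0.0005,0],"delta_rot":[0,0,0],"claw":40},{"delta_pos":[0.005,-0.0005,0],"delta_rot":[0,0,0],"claw":40}])

```text
time: 6.17
eef_pos: [0.5089, 0.1519, 0.027]
tcp_rot: [0.033, 0.712, -0.035, 0.701]
contact_force: [-14.6, 0.6, 14.1]
opening: 0.512
```

>>> play_rows(targets=[{"delta_pos":[-0.0005,0,0],"delta_rot":[0,0,0],"claw":40},{"delta_pos":[-0.0005,0,0],"delta_rot":[0,0,0],"claw":54},{"delta_pos":[-0.0005,0,0],"delta_rot":[0,0,0],"claw":54},{"delta_pos":[-0.0005,0,0],"delta_rot":[0,0,0],"claw":54},{"delta_pos":[-0.0005,0,0.02],"delta_rot":[0,0,0],"claw":54},{"delta_pos":[-0.0005,0,0.05],"delta_rot":[0,0,0],"claw":54},{"delta_pos":[-0.003,-0.01,0.085],"delta_rot":[0,0,0],"claw":62},{"delta_pos":[-0.0125,-0.299,0.094],"delta_rot":[0,0,-0.126],"claw":62},{"delta_pos":[-0.0125,-0.299,0.094],"delta_rot":[0,0,-0.126],"claw":62},{"delta_pos":[-0.0125,-0.299,0.094],"delta_rot":[0,0,-0.126],"claw":62},{"delta_pos":[-0.0125,-0.299,0.094],"delta_rot":[0,0,-0.126],"claw":62},{"delta_pos":[-0.0125,-0.299,0.094],"delta_rot":[0,0,-0.126],"claw":62},{"delta_pos":[-0.0125,-0.299,0.094],"delta_rot":[0,0,-0.126],"claw":62},{"delta_pos":[-0.0125,-0.299,0.094],"delta_rot":[0,0,-0.126],"claw":62},{"delta_pos":[-0.0125,-0.299,0.094],"delta_rot":[0,0,-0.126],"claw":62},{"delta_pos":[-0.0125,-0.299,0.094],"delta_rot":[0,0,-0.126],"claw":62},{"delta_pos":[-0.0125,-0.299,0.094],"delta_rot":[0,0,-0.126],"claw":62}])

```text
time: 7.58
eef_pos: [0.4963, -0.147, 0.1207]
tcp_rot: [0.172, 0.691, -0.172, 0.68]
contact_force: [-0.0, 0.2, 0.7]
opening: 0.728
```

```bash
python3 - <<'E'
from h import *
im,c,t=look('w4',.60,-.03,550,550,.0004,.022)
E
```

```text
7.5833 [ 0.4963 -0.147   0.1207] yaw 1.0768 f [-0.   0.2  0.7]
```

View pics/w4t.png

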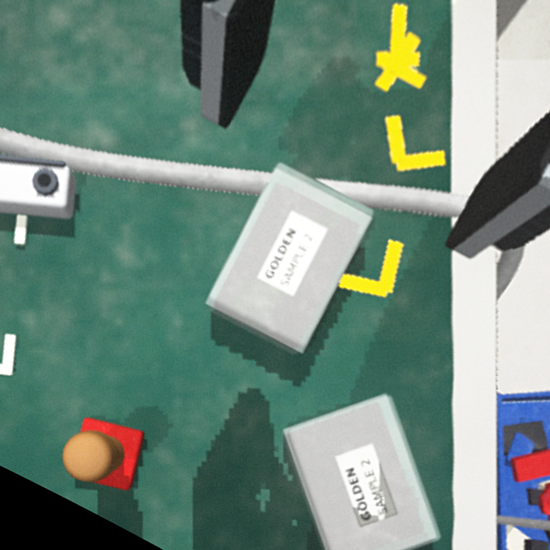

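B's corners are (280,165), (372,212), (302,352), (208,303); C's top corners are (285,430), (388,395), (440,540); the cable runs beyond B. The tool kept a slight tilt from the push, so I compute the correction.

```bash
cat >> h.py <<'E'
from scipy.spatial.transform import Rotation as Rn
def fixrot(yaw):
    s=ctrl.get_state();y=np.array([np.cos(yaw),np.sin(yaw),0]);x=np.array([0,0,-1.])
    D=Rn.from_matrix(np.c_[x,y,np.cross(x,y)])*Rn.from_quat(s['tcp_rot']).inv()
    return (D.as_rotvec()/np.pi).round(4)
E
python3 -c "
from h import *
print(fixrot(1.099))"
```

```text
[-0.0014 -0.0048  0.006 ]
```

>>> play_rows(targets=[{"delta_pos":[-0.0048,0.0037,-0.03],"delta_rot":[-0.0014,-0.0048,0.006],"claw":60},{"delta_pos":[-0.0048,0.0037,-0.06],"delta_rot":[-0.0014,-0.0048,0.006],"claw":60},{"delta_pos":[-0.0048,0.0037,-0.085],"delta_rot":[-0.0014,-0.0048,0.006],"claw":60},{"delta_pos":[-0.0048,0.0037,-0.0942],"delta_rot":[-0.0014,-0.0048,0.006],"claw":60},{"delta_pos":[-0.0048,0.0037,-0.0942],"delta_rot":[-0.0014,-0.0048,0.006],"claw":60},{"delta_pos":[-0.0048,0.0037,-0.0942],"delta_rot":[-0.0014,-0.0048,0.006],"claw":50},{"delta_pos":[-0.0048,0.0037,-0.0942],"delta_rot":[-0.0014,-0.0048,0.006],"claw":40},{"delta_pos":[-0.0048,0.0037,-0.0942],"delta_rot":[-0.0014,-0.0048,0.006],"claw":40},{"delta_pos":[-0.0048,0.0037,-0.0942],"delta_rot":[-0.0014,-0.0048,0.006],"claw":40},{"delta_pos":[-0.0048,0.0037,-0.0942],"delta_rot":[-0.0014,-0.0048,0.006],"claw":40}], newtons=25)

```text
time: 8.47
eef_pos: [0.4924, -0.143, 0.0278]
tcp_rot: [0.165, 0.687, -0.165, 0.688]
contact_force: [0.2, 1.2, 2.2]
opening: 0.511
```

>>> play_rows(targets=[{"delta_pos":[-0.0044,0.005,0],"delta_rot":[0,0,0.02],"claw":40},{"delta_pos":[-0.0114,0.017,0],"delta_rot":[0,0,0.05],"claw":40},{"delta_pos":[-0.0174,0.032,0],"delta_rot":[0,0,0.085],"claw":40},{"delta_pos":[-0.0214,0.049,0],"delta_rot":[0,0,0.1197],"claw":40},{"delta_pos":[-0.0214,0.068,0],"delta_rot":[0,0,0.1197],"claw":40},{"delta_pos":[-0.019,0.093,0],"delta_rot":[0,0,0.1197],"claw":40},{"delta_pos":[-0.0166,0.118,0],"delta_rot":[0,0,0.1197],"claw":40},{"delta_pos":[-0.0142,0.143,0],"delta_rot":[0,0,0.1197],"claw":40},{"delta_pos":[-0.0118,0.168,0],"delta_rot":[0,0,0.1197],"claw":40},{"delta_pos":[-0.0094,0.193,0],"delta_rot":[0,0,0.1197],"claw":40},{"delta_pos":[-0.0077,0.211,0],"delta_rot":[0,0,0.1197],"claw":40},{"delta_pos":[-0.0069,0.2188,0],"delta_rot":[0,0,0.1197],"claw":40},{"delta_pos":[-0.0069,0.2188,0],"delta_rot":[0,0,0.1197],"claw":40},{"delta_pos":[-0.0069,0.2188,0],"delta_rot":[0,0,0.1197],"claw":40}])

```text
time: 9.63
eef_pos: [0.4856, 0.0756, 0.0279]
tcp_rot: [0.033, 0.705, -0.034, 0.707]
contact_force: [0.2, -0.4, -0.4]
opening: 0.505
```

```bash
cat >> h.py <<'E'
def prof(im,c,p,z,x0,x1,half=.035):
    """mean grey profile along the fence at height z, rows x0..x1 ahead of p; returns offsets (mm) of strongest edges"""
    g8=cv2.GaussianBlur(cv2.cvtColor(im,6),(3,3),0);ys=np.arange(-half,half,.0002)
    g=np.mean([[cv2.getRectSubPix(g8,(1,1),tuple(proj(c,(*(p+x*xf+y*yf),z))))[0,0] for y in ys] for x in np.arange(x0,x1,.001)],0)
    d=np.gradient(cv2.GaussianBlur(g.reshape(1,-1).astype(np.float32),(9,1),0)[0]);return [(round(ys[i]*1000,1),int(d[i]*10)) for i in range(2,len(d)-2) if abs(d[i])>1.2 and abs(d[i])==max(abs(d[i-2:i+3]))]
E
python3 - <<'E'
from h import *
im,c,t=look('w5',.57,.15,500,640,.00025,.0)
s=ctrl.get_state();p=np.array(s['eef_pos'][:2]);print(p@xf,p@yf)
print('top',prof(im,c,p,.022,-.015,.02));print('line',prof(im,c,p,.014,.045,.052))
E
```

```text
9.6333 [0.4856 0.0756 0.0279] yaw 1.4754 f [ 0.2 -0.4 -0.4]
0.47615680907112223 0.12116247489139796
top [(np.float64(-31.8), 38), (np.float64(-27.0), -29), (np.float64(-21.8), 179), (np.float64(-8.4), 26), (np.float64(-4.8), -15), (np.float64(-1.2), 18), (np.float64(2.2), -52), (np.float64(5.6), 43), (np.float64(7.6), -24), (np.float64(21.2), -189), (np.float64(25.6), 16), (np.float64(27.6), 18), (np.float64(30.4), -24)]
line [(np.float64(-29.6), 215), (np.float64(-22.8), 14), (np.float64(-7.8), 13), (np.float64(-0.6), -82), (np.float64(0.6), 80), (np.float64(22.2), -15), (np.float64(29.0), -228)]
```

View pics/w5t.png

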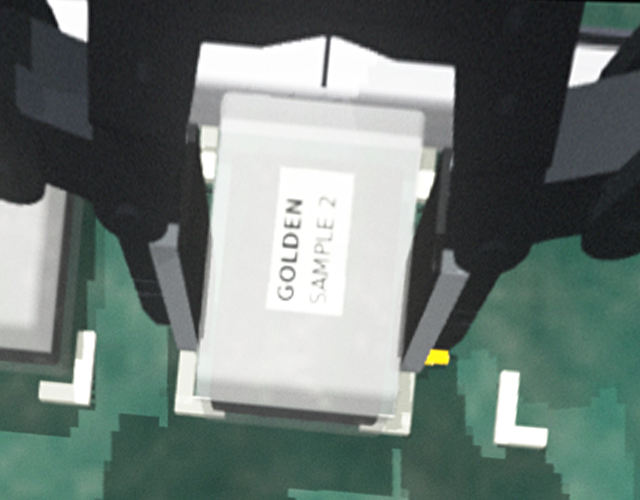

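View: box B held between its rear tapes (176-410, 350-432), box and fence line within 0.3 mm of each other. Push it home.

>>> play_rows(targets=[{"delta_pos":[0.004,-0.0002,0],"delta_rot":[0,0,0],"claw":40},{"delta_pos":[0.008,-0.0006,0],"delta_rot":[0,0,0],"claw":40},{"delta_pos":[0.011,-0.0009,0],"delta_rot":[0,0,0],"claw":40},{"delta_pos":[0.0135,-0.0011,0],"delta_rot":[0,0,0],"claw":40},{"delta_pos":[0.0145,-0.0012,0],"delta_rot":[0,0,0],"claw":40},{"delta_pos":[0.0145,-0.0012,0],"delta_rot":[0,0,0],"claw":40}])

```text
time: 10.18
eef_pos: [0.4951, 0.0734, 0.0275]
tcp_rot: [0.034, 0.711, -0.035, 0.701]
contact_force: [-17.5, -2.4, 17.8]
opening: 0.507
```

>>> play_rows(targets=[{"delta_pos":[0.0002,0.0012,0],"delta_rot":[0,0.005,0],"claw":40},{"delta_pos":[0.0002,0.0012,0],"delta_rot":[0,0.005,0],"claw":40},{"delta_pos":[0.0002,0.0012,0],"delta_rot":[0,0.005,0],"claw":40}])

```text
time: 10.43
eef_pos: [0.4953, 0.0736, 0.0281]
tcp_rot: [0.033, 0.717, -0.035, 0.695]
contact_force: [-5.7, -2.6, 7.2]
opening: 0.505
```

```bash
python3 - <<'E'
from h import *
print(fixrot(1.475))
im,c,t=look('w6',.57,.15,500,640,.00025,.0)
s=ctrl.get_state();p=np.array(s['eef_pos'][:2]);print(p@xf,p@yf)
print('top',prof(im,c,p,.022,-.015,.02));print('line',prof(im,c,p,.014,.038,.044))
E
```

```text
[ 0.0004 -0.0102  0.0004]
10.4333 [0.4953 0.0736 0.0281] yaw 1.4708 f [-5.7 -2.6  7.2]
0.4859753337479222 0.12058233641193186
top [(np.float64(-31.6), 26), (np.float64(-28.8), -12), (np.float64(-26.8), -20), (np.float64(-22.2), 145), (np.float64(-9.0), 43), (np.float64(-5.4), -22), (np.float64(-1.8), 26), (np.float64(1.6), -64), (np.float64(5.2), 51), (np.float64(7.0), -41), (np.float64(17.4), 12), (np.float64(20.6), -184), (np.float64(25.2), 15), (np.float64(27.2), 14), (np.float64(29.8), -22)]
line [(np.float64(-30.4), 266), (np.float64(-23.4), 24), (np.float64(-0.0), -85), (np.float64(1.4), 85), (np.float64(21.6), -15), (np.float64(24.6), -16), (np.float64(28.6), -256)]
```

>>> play_rows(targets=[{"delta_pos":[-0.002,0.0015,0],"delta_rot":[0,-0.0102,0],"claw":40},{"delta_pos":[-0.0025,0.0025,0],"delta_rot":[0,-0.0102,0],"claw":40},{"delta_pos":[-0.0025,0.0025,0],"delta_rot":[0,-0.0102,0],"claw":40}])

```text
time: 10.73
eef_pos: [0.4928, 0.0758, 0.0279]
tcp_rot: [0.034, 0.706, -0.035, 0.706]
contact_force: [0.5, -0.0, -1.1]
opening: 0.505
```

```bash
cat > m.py <<'E'
from h import *
import sys
print(fixrot(1.475))
im,c,t=look(sys.argv[1],.57,.15,500,640,.00025,.0)
s=ctrl.get_state();p=np.array(s['eef_pos'][:2]);print(p@xf,p@yf)
a=.525-p@xf
k=lambda L:[e for e in L if abs(e[1])>60]
print('top',k(prof(im,c,p,.022,-.015,.01)),'topfront',k(prof(im,c,p,.022,.012,.022)),'line',k(prof(im,c,p,.014,a,a+.006)))
E
python3 m.py w7
```

```text
[0.0004 0.0001 0.0006]
10.7333 [0.4928 0.0758 0.0279] yaw 1.4717 f [ 0.5 -0.  -1.1]
0.4836209916627825 0.12256738956366121
top [(np.float64(-22.0), 164), (np.float64(1.6), -64), (np.float64(20.6), -174)] topfront [(np.float64(-24.4), 161), (np.float64(22.4), -177)] line [(np.float64(-30.6), 278), (np.float64(-2.0), -135), (np.float64(-0.6), 143), (np.float64(28.6), -278)]
```

>>> play_rows(targets=[{"delta_pos":[0.002,-0.0002,0],"delta_rot":[0,0,0],"claw":40},{"delta_pos":[0.004,-0.0004,0],"delta_rot":[0,0,0],"claw":40},{"delta_pos":[0.0045,-0.0004,0],"delta_rot":[0,0,0],"claw":40},{"delta_pos":[0.0045,-0.0004,0],"delta_rot":[0,0,0],"claw":40}])

```text
time: 11.12
eef_pos: [0.4951, 0.0755, 0.0275]
tcp_rot: [0.034, 0.709, -0.035, 0.703]
contact_force: [-7.8, -0.5, 7.3]
opening: 0.51
```

```bash
python3 m.py w8
```

```text
[ 0.0005 -0.0028  0.0003]
11.1167 [0.4951 0.0755 0.0275] yaw 1.4723 f [-7.8 -0.5  7.3]
0.48564777316437596 0.12241842364745112
top [(np.float64(-22.0), 164), (np.float64(1.6), -63), (np.float64(20.4), -175)] topfront [(np.float64(-24.0), 155), (np.float64(22.2), -173)] line [(np.float64(-30.4), 281), (np.float64(-1.8), -103), (np.float64(-0.4), 112), (np.float64(28.6), -279)]
```

>>> play_rows(targets=[{"delta_pos":[-0.0003,0,0],"delta_rot":[0,-0.0028,0],"claw":40},{"delta_pos":[-0.0003,0,0],"delta_rot":[0,-0.0028,0],"claw":54},{"delta_pos":[-0.0003,0,0],"delta_rot":[0,-0.0028,0],"claw":54},{"delta_pos":[-0.0003,0,0],"delta_rot":[0,-0.0028,0],"claw":54},{"delta_pos":[-0.0003,0,0.02],"delta_rot":[0,-0.0028,0],"claw":54},{"delta_pos":[-0.0005,0,0.05],"delta_rot":[0,-0.0028,0],"claw":54},{"delta_pos":[-0.01,-0.01,0.085],"delta_rot":[0,-0.0028,0.02],"claw":60},{"delta_pos":[-0.0895,-0.2507,0.0925],"delta_rot":[0,-0.0028,0.14],"claw":60},{"delta_pos":[-0.0895,-0.2507,0.0925],"delta_rot":[0,-0.0028,0.14],"claw":60},{"delta_pos":[-0.0895,-0.2507,0.0925],"delta_rot":[0,-0.0028,0.14],"claw":60},{"delta_pos":[-0.0895,-0.2507,0.0925],"delta_rot":[0,-0.0028,0.14],"claw":60},{"delta_pos":[-0.0895,-0.2507,0.0925],"delta_rot":[0,-0.0028,0.14],"claw":60},{"delta_pos":[-0.0895,-0.2507,0.0925],"delta_rot":[0,-0.0028,0.14],"claw":60},{"delta_pos":[-0.0895,-0.2507,0.0925],"delta_rot":[0,-0.0028,0.14],"claw":60},{"delta_pos":[-0.0895,-0.2507,0.0925],"delta_rot":[0,-0.0028,0.14],"claw":60},{"delta_pos":[-0.0895,-0.2507,0.0925],"delta_rot":[0,-0.0028,0.14],"claw":60},{"delta_pos":[-0.0895,-0.2507,0.0925],"delta_rot":[0,-0.0028,0.14],"claw":60}])

```text
time: 12.58
eef_pos: [0.4058, -0.175, 0.12]
tcp_rot: [-0.122, 0.696, 0.12, 0.697]
contact_force: [0.4, 0.4, -0.3]
opening: 0.699
```

```bash
python3 - <<'E'
from h import *
print(fixrot(1.915))
im,c,t=look('w9',.52,-.03,500,600,.0004,.022)
hsv=cv2.cvtColor(t,cv2.COLOR_BGR2HSV);m=((hsv[...,1]<40)&(hsv[...,2]>120)).astype(np.uint8);m[:,440:]=0
m=cv2.morphologyEx(m,cv2.MORPH_CLOSE,np.ones((9,9)));m=cv2.morphologyEx(m,cv2.MORPH_OPEN,np.ones((31,31)))
for q in cv2.findContours(m,0,1)[0]:
  r=cv2.minAreaRect(q);b=cv2.boxPoints(r);print([.52-r[0][1]*.0004,-.03-r[0][0]*.0004],np.array(r[1])*.4,r[2],b.round(0).tolist())
E
```

```text
[0.0009 0.0005 0.0005]
12.5833 [ 0.4058 -0.175   0.12  ] yaw 1.9127 f [ 0.4  0.4 -0.3]
[0.40472293701171874, -0.17643698730468751] [63.14411621 44.26695557] 70.70995330810547 [[288.0, 232.0], [392.0, 195.0], [444.0, 344.0], [340.0, 381.0]]
[0.516, -0.1804] [ 8.  33.6] 90.0 [[334.0, 0.0], [418.0, 0.0], [418.0, 20.0], [334.0, 20.0]]
```

View pics/w9t.png

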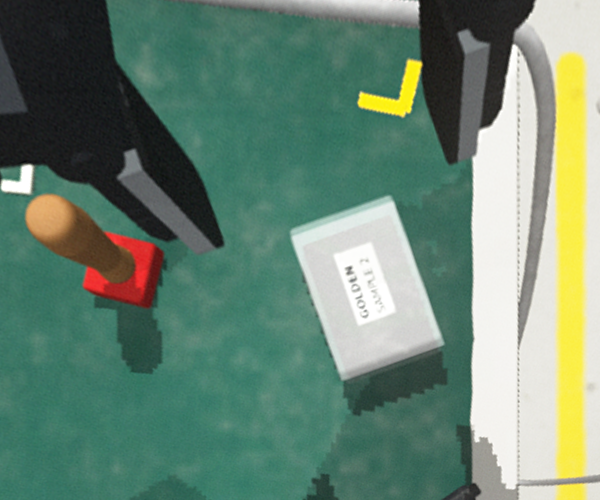

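C shows at (288,232)-(444,344), centre (0.4047, -0.1764), angle 0.336, clear of the stamp (125,270). Descend and grip.

>>> play_rows(targets=[{"delta_pos":[-0.001,-0.0014,-0.03],"delta_rot":[0,0,0],"claw":56},{"delta_pos":[-0.001,-0.0014,-0.06],"delta_rot":[0,0,0],"claw":56},{"delta_pos":[-0.001,-0.0014,-0.083],"delta_rot":[0,0,0],"claw":56},{"delta_pos":[-0.001,-0.0014,-0.0928],"delta_rot":[0,0,0],"claw":56},{"delta_pos":[-0.001,-0.0014,-0.0928],"delta_rot":[0,0,0],"claw":56},{"delta_pos":[-0.001,-0.0014,-0.0928],"delta_rot":[0,0,0],"claw":48},{"delta_pos":[-0.001,-0.0014,-0.0928],"delta_rot":[0,0,0],"claw":40},{"delta_pos":[-0.001,-0.0014,-0.0928],"delta_rot":[0,0,0],"claw":40},{"delta_pos":[-0.001,-0.0014,-0.0928],"delta_rot":[0,0,0],"claw":40}], newtons=25)

```text
time: 13.38
eef_pos: [0.4057, -0.1764, 0.0283]
tcp_rot: [-0.123, 0.696, 0.119, 0.698]
contact_force: [-0.4, 0.2, -1.0]
opening: 0.512
```

>>> play_rows(targets=[{"delta_pos":[0.012,0.001,0],"delta_rot":[0,0,-0.01],"claw":40},{"delta_pos":[0.028,0.003,0],"delta_rot":[0,0,-0.04],"claw":40},{"delta_pos":[0.044,0.006,0],"delta_rot":[0,0,-0.075],"claw":40},{"delta_pos":[0.056,0.01,0],"delta_rot":[0,0,-0.11],"claw":40},{"delta_pos":[0.0627,0.0114,0],"delta_rot":[0,0,-0.1395],"claw":40},{"delta_pos":[0.0632,0.0164,0],"delta_rot":[0,0,-0.1395],"claw":40},{"delta_pos":[0.0651,0.0364,0],"delta_rot":[0,0,-0.1395],"claw":40},{"delta_pos":[0.0675,0.0614,0],"delta_rot":[0,0,-0.1395],"claw":40},{"delta_pos":[0.0699,0.0864,0],"delta_rot":[0,0,-0.1395],"claw":40},{"delta_pos":[0.0723,0.1114,0],"delta_rot":[0,0,-0.1395],"claw":40},{"delta_pos":[0.0747,0.1364,0],"delta_rot":[0,0,-0.1395],"claw":40},{"delta_pos":[0.0766,0.1564,0],"delta_rot":[0,0,-0.1395],"claw":40},{"delta_pos":[0.0777,0.1684,0],"delta_rot":[0,0,-0.1395],"claw":40},{"delta_pos":[0.0783,0.1743,0],"delta_rot":[0,0,-0.1395],"claw":40},{"delta_pos":[0.0783,0.1743,0],"delta_rot":[0,0,-0.1395],"claw":40},{"delta_pos":[0.0783,0.1743,0],"delta_rot":[0,0,-0.1395],"claw":40}])

```text
time: 14.72
eef_pos: [0.4839, -0.0023, 0.0286]
tcp_rot: [0.031, 0.706, -0.035, 0.707]
contact_force: [0.4, -0.2, -0.9]
opening: 0.512
```

```bash
sed -i 's/,.57,.15,/,.57,.07,/' m.py; python3 m.py w10
```

```text
[ 0.0019  0.0006 -0.001 ]
14.7167 [ 0.4839 -0.0023  0.0286] yaw 1.4727 f [ 0.4 -0.2 -0.9]
0.4820975079964766 0.04354462619980702
top [(np.float64(-21.8), 178), (np.float64(21.0), -182)] topfront [(np.float64(-24.0), 171), (np.float64(23.2), -163)] line [(np.float64(-30.2), 285), (np.float64(-1.0), -198), (np.float64(0.4), 208), (np.float64(29.4), -279)]
```

>>> play_rows(targets=[{"delta_pos":[0.004,-0.0003,-0.0006],"delta_rot":[0,0,0.001],"claw":40},{"delta_pos":[0.008,-0.0006,-0.0006],"delta_rot":[0,0,0.001],"claw":40},{"delta_pos":[0.0105,-0.0009,-0.0006],"delta_rot":[0,0,0.001],"claw":40},{"delta_pos":[0.012,-0.001,-0.0006],"delta_rot":[0,0,0.001],"claw":40},{"delta_pos":[0.0125,-0.001,-0.0006],"delta_rot":[0,0,0.001],"claw":40},{"delta_pos":[0.0125,-0.001,-0.0006],"delta_rot":[0,0,0.001],"claw":40}])

```text
time: 15.27
eef_pos: [0.4933, -0.0042, 0.0279]
tcp_rot: [0.03, 0.71, -0.034, 0.703]
contact_force: [-14.2, -1.8, 13.5]
opening: 0.508
```

```bash
python3 m.py w11
```

```text
[ 0.0016 -0.0031 -0.0016]
15.2667 [ 0.4933 -0.0042  0.0279] yaw 1.4728 f [-14.2  -1.8  13.5]
0.4914651739499738 0.04292255491279094
top [(np.float64(-22.0), 170), (np.float64(1.6), -78), (np.float64(5.0), 64), (np.float64(20.4), -176)] topfront [(np.float64(-22.6), 148), (np.float64(20.6), -175), (np.float64(22.6), -68)] line [(np.float64(-31.0), 101), (np.float64(-28.2), 162), (np.float64(-0.4), -105), (np.float64(1.0), 106), (np.float64(26.6), -148), (np.float64(29.4), -107)]
```

>>> play_rows(targets=[{"delta_pos":[-0.0025,0.0005,0],"delta_rot":[0.0016,-0.0031,-0.0005],"claw":40},{"delta_pos":[-0.003,0.0018,0],"delta_rot":[0.0016,-0.0031,-0.0005],"claw":40},{"delta_pos":[-0.003,0.0018,0],"delta_rot":[0.0016,-0.0031,-0.0005],"claw":40},{"delta_pos":[-0.001,0.0018,0],"delta_rot":[0.0016,-0.0031,-0.0005],"claw":40},{"delta_pos":[0.0005,0.0017,0],"delta_rot":[0.0016,-0.0031,-0.0005],"claw":40},{"delta_pos":[0.002,0.0016,0],"delta_rot":[0.0016,-0.0031,-0.0005],"claw":40},{"delta_pos":[0.002,0.0016,0],"delta_rot":[0.0016,-0.0031,-0.0005],"claw":40}])

```text
time: 15.9
eef_pos: [0.4934, -0.0025, 0.028]
tcp_rot: [0.032, 0.709, -0.033, 0.704]
contact_force: [-11.1, -1.6, 11.1]
opening: 0.51
```

```bash
python3 m.py w12
```

```text
[-0.     -0.0024 -0.0013]
15.9 [ 0.4934 -0.0025  0.028 ] yaw 1.4776 f [-11.1  -1.6  11.1]
0.49140996800379877 0.044577588988720475
top [(np.float64(-22.0), 166), (np.float64(1.6), -77), (np.float64(5.2), 62), (np.float64(20.6), -175)] topfront [(np.float64(-23.8), 95), (np.float64(-22.2), 135), (np.float64(21.2), -143)] line [(np.float64(-31.0), 101), (np.float64(-28.0), 159), (np.float64(-2.0), -104), (np.float64(-0.6), 105), (np.float64(26.8), -154), (np.float64(29.6), -95)]
```

>>> play_rows(targets=[{"delta_pos":[-0.0003,0,0],"delta_rot":[0,-0.0024,0],"claw":40},{"delta_pos":[-0.0003,0,0],"delta_rot":[0,-0.0024,0],"claw":54},{"delta_pos":[-0.0003,0,0],"delta_rot":[0,-0.0024,0],"claw":54},{"delta_pos":[-0.0003,0,0],"delta_rot":[0,-0.0024,0],"claw":54},{"delta_pos":[-0.0003,0,0.02],"delta_rot":[0,-0.0024,0],"claw":54},{"delta_pos":[-0.0005,0,0.05],"delta_rot":[0,-0.0024,0],"claw":54},{"delta_pos":[-0.0005,0,0.09],"delta_rot":[0,-0.0024,0],"claw":54},{"delta_pos":[-0.02,0.03,0.13],"delta_rot":[0,-0.0024,0],"claw":85},{"delta_pos":[-0.043,0.08,0.27],"delta_rot":[0,-0.0024,0],"claw":85},{"delta_pos":[-0.043,0.08,0.27],"delta_rot":[0,-0.0024,0],"claw":85},{"delta_pos":[-0.043,0.08,0.27],"delta_rot":[0,-0.0024,0],"claw":85},{"delta_pos":[-0.043,0.08,0.27],"delta_rot":[0,-0.0024,0],"claw":85},{"delta_pos":[-0.043,0.08,0.27],"delta_rot":[0,-0.0024,0],"claw":85},{"delta_pos":[-0.043,0.08,0.27],"delta_rot":[0,-0.0024,0],"claw":85},{"delta_pos":[-0.043,0.08,0.27],"delta_rot":[0,-0.0024,0],"claw":85}])

```text
time: 17.2
eef_pos: [0.4503, 0.0775, 0.2975]
tcp_rot: [0.032, 0.706, -0.032, 0.706]
contact_force: [-0.3, 0.4, 0.7]
opening: 0.994
```

```bash
python3 - <<'E'
from h import *
im,c,t=look('w13',.57,.22,560,800,.0004,.0)
s=ctrl.get_state()
k=lambda L:[(float(a),b) for a,b in L if abs(b)>50]
for n,yc in [('A',.1995),('B',.1215),('C',.0435)]:
    p=.4915*xf+yc*yf
    print(n,'rear',k(prof(im,c,p,.022,-.025,-.015)),'front',k(prof(im,c,p,.022,.015,.025)),'line',k(prof(im,c,p,.014,.035,.045,.01)),'tape',k(prof(im,c,p,0,-.034,-.026)))
E
```

```text
17.2 [0.4503 0.0775 0.2975] yaw 1.4794 f [-0.3  0.4  0.7]
A rear [(-24.4, 71), (20.6, -70)] front [(-31.8, 74), (-27.4, -68), (-23.8, 57), (23.8, -81)] line [(-1.8, -54), (0.8, 54)] tape [(-29.2, 115), (-24.2, -94), (24.2, 55), (30.0, -101)]
B rear [(-22.2, 51), (21.8, -69)] front [(-28.4, 83), (-25.0, -52), (-21.8, 63), (27.0, -80)] line [] tape [(-30.2, 111), (-24.6, -102), (23.6, 87), (29.2, -105)]
C rear [(-21.2, 72)] front [(-24.8, 86), (23.0, -55), (26.0, 62), (30.4, -70)] line [(-2.0, -56), (0.6, 61)] tape [(-30.6, 104), (-25.8, -98), (22.6, 87), (28.4, -107)]
```

View pics/w13t.png

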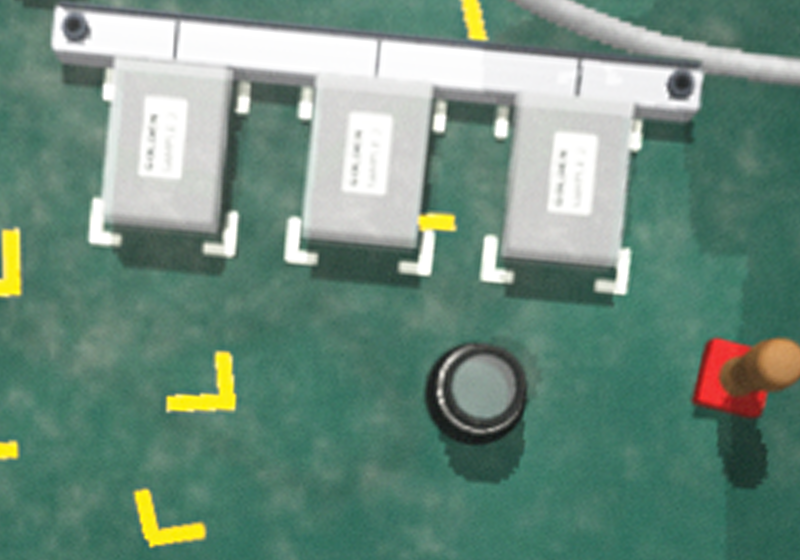

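The final top view shows all three boxes at the fence, between their tapes: A (165,150), B (370,165), C (570,180). The loupe (477,390) and stamp (740,378) stand as before. Checking flushness and yaw by numbers.

```bash
python3 - <<'E'
from h import *
c=ctrl.calibration('wrist');im=cv2.imread('pics/w13.png');g8=cv2.cvtColor(im,6)
def line(y0,z,x0,x1):
    xs=np.arange(x0,x1,.0002)
    g=np.mean([[cv2.getRectSubPix(g8,(1,1),tuple(proj(c,(*(x*xf+(y0+dy)*yf),z))))[0,0] for x in xs] for dy in np.arange(-.003,.0031,.001)],0)
    d=np.gradient(cv2.GaussianBlur(g.reshape(1,-1).astype(np.float32),(9,1),0)[0]);i=np.argsort(-abs(d))
    return [(round(float(xs[j])*1000,1),int(d[j]*10)) for j in range(2,len(d)-2) if abs(d[j])>1.2 and abs(d[j])==max(abs(d[j-2:j+3]))]
for n,yc in [('A',.1987),('B',.1217),('C',.0440)]:
    for o in (-.014,.014): print(n,o,'rear',line(yc+o,.022,.440,.475),'front',line(yc+o,.022,.505,.535))
for y in (.228,.16,.08,.012): print('fence',y,line(y,.014,.51,.55))
# objects now versus start
for n in('scene','side'):
    a=cv2.imread(f'pics/{n}.png');b=ctrl.read_camera(n);cv2.imwrite(f'pics/{n}_end.png',b)
    for col,f in [('red',lambda h:((h[...,0]<8)|(h[...,0]>172))&(h[...,1]>150)&(h[...,2]>100))]:
        for q in (a,b):
            m=f(cv2.cvtColor(q,cv2.COLOR_BGR2HSV)).astype(np.uint8);m[:, :200]=0;k,l,st,ce=cv2.connectedComponentsWithStats(m);i=1+np.argsort(-st[1:,4])[:2];print(n,col,ce[i].round(1).tolist(),st[i,4])
E
```

```text
A -0.014 rear [(453.0, 17), (455.2, 69), (458.4, 37)] front [(513.4, 16), (517.0, -20), (518.6, 29), (533.6, -126)]
A 0.014 rear [(443.8, -13), (447.0, 113), (451.6, -99), (455.0, 56), (458.4, 37)] front [(513.4, 18), (517.0, -22), (518.4, 32), (533.6, -126)]
B -0.014 rear [(441.4, -32), (446.8, 19), (451.0, -21), (454.4, 23), (456.6, 85), (459.8, 35)] front [(513.6, 17), (519.6, 17), (533.4, -138)]
B 0.014 rear [(441.4, -21), (446.6, 66), (451.0, -68), (454.4, 23), (456.6, 72), (459.8, 38)] front [(513.6, 14), (519.6, 16), (533.4, -119)]
C -0.014 rear [(441.6, -35), (446.8, 92), (451.2, -76), (454.4, 20), (456.8, 78), (459.8, 31)] front [(514.0, 24), (533.8, -136)]
C 0.014 rear [(441.2, -42), (454.4, 16), (456.8, 86), (460.0, 33)] front [(513.8, 19), (533.6, -163)]
fence 0.228 [(516.6, 43), (521.6, 113), (537.0, -126), (539.6, 28), (545.8, -16)]
fence 0.16 [(516.6, 59), (521.6, 101), (537.0, -120), (539.6, 24)]
fence 0.08 [(516.8, 58), (521.8, 85), (537.2, -152), (540.8, 88), (542.4, -20), (544.8, -22), (548.8, -23)]
fence 0.012 [(517.2, 50), (521.2, 85), (537.4, -132), (541.4, 70), (545.2, 28), (549.2, -98)]
scene red [[338.7, 214.7]] [99]
scene red [[338.1, 214.7]] [91]
side red [[240.7, 245.5]] [88]
side red [[241.2, 245.9], [236.3, 241.3]] [82  3]
```

A stands about 1.5 mm short of the fence; B and C are flush and square. Regrip A, shift it slightly left and push it home.

>>> play_rows(targets=[{"delta_pos":[0.0556,0.0752,-0.16],"delta_rot":[0,0,-0.0014],"claw":56},{"delta_pos":[0.0556,0.0752,-0.16],"delta_rot":[0,0,-0.0014],"claw":56},{"delta_pos":[0.0556,0.0752,-0.16],"delta_rot":[0,0,-0.0014],"claw":56},{"delta_pos":[0.0556,0.0752,-0.16],"delta_rot":[0,0,-0.0014],"claw":56},{"delta_pos":[0.0556,0.0752,-0.16],"delta_rot":[0,0,-0.0014],"claw":56},{"delta_pos":[0.0556,0.0752,-0.16],"delta_rot":[0,0,-0.0014],"claw":56},{"delta_pos":[0.0556,0.0752,-0.16],"delta_rot":[0,0,-0.0014],"claw":56},{"delta_pos":[0.0556,0.0752,-0.19],"delta_rot":[0,0,-0.0014],"claw":56},{"delta_pos":[0.0556,0.0752,-0.22],"delta_rot":[0,0,-0.0014],"claw":56},{"delta_pos":[0.0556,0.0752,-0.25],"delta_rot":[0,0,-0.0014],"claw":56},{"delta_pos":[0.0556,0.0752,-0.265],"delta_rot":[0,0,-0.0014],"claw":56},{"delta_pos":[0.0556,0.0752,-0.27],"delta_rot":[0,0,-0.0014],"claw":56},{"delta_pos":[0.0556,0.0752,-0.27],"delta_rot":[0,0,-0.0014],"claw":48},{"delta_pos":[0.0556,0.0752,-0.27],"delta_rot":[0,0,-0.0014],"claw":40},{"delta_pos":[0.0556,0.0752,-0.27],"delta_rot":[0,0,-0.0014],"claw":40},{"delta_pos":[0.0556,0.0752,-0.27],"delta_rot":[0,0,-0.0014],"claw":40}], newtons=25)

```text
time: 18.68
eef_pos: [0.5068, 0.1524, 0.0277]
tcp_rot: [0.034, 0.706, -0.034, 0.706]
contact_force: [-0.4, -0.4, -1.2]
opening: 0.507
```

```bash
sed -i 's/,.57,.07,/,.57,.22,/' m.py; python3 m.py w14
```

```text
[-0.0002 -0.0001  0.0004]
18.6833 [0.5068 0.1524 0.0277] yaw 1.4744 f [-0.4 -0.4 -1.2]
0.48964206897725926 0.20007075116727618
top [(np.float64(-22.0), 162), (np.float64(1.6), -78), (np.float64(5.2), 65), (np.float64(20.6), -167)] topfront [(np.float64(-22.8), 129), (np.float64(21.4), -150)] line [(np.float64(-30.8), 164), (np.float64(-28.4), 107), (np.float64(-1.6), -108), (np.float64(-0.2), 112), (np.float64(26.6), -116), (np.float64(29.2), -155)]
```

>>> play_rows(targets=[{"delta_pos":[0.002,-0.0001,0],"delta_rot":[0,0,0],"claw":40},{"delta_pos":[0.004,-0.0002,0],"delta_rot":[0,0,0],"claw":40},{"delta_pos":[0.005,-0.0003,0],"delta_rot":[0,0,0],"claw":40},{"delta_pos":[0.005,-0.0003,0],"delta_rot":[0,0,0],"claw":40}])

```text
time: 19.07
eef_pos: [0.5079, 0.1523, 0.0271]
tcp_rot: [0.034, 0.71, -0.034, 0.702]
contact_force: [-11.0, -0.1, 8.6]
opening: 0.511
```

```bash
python3 m.py w15
```

```text
[ 0.     -0.0038  0.    ]
19.0667 [0.5079 0.1523 0.0271] yaw 1.476 f [-11.   -0.1   8.6]
0.4910324518564801 0.20013013615214958
top [(np.float64(-21.8), 164), (np.float64(1.6), -79), (np.float64(5.2), 64), (np.float64(20.6), -172)] topfront [(np.float64(-22.6), 114), (np.float64(21.2), -133)] line [(np.float64(-30.6), 160), (np.float64(-28.2), 112), (np.float64(-1.6), -114), (np.float64(-0.2), 113), (np.float64(26.4), -116), (np.float64(29.0), -154)]
```

>>> play_rows(targets=[{"delta_pos":[0.0006,0,0],"delta_rot":[0,-0.0038,0],"claw":40},{"delta_pos":[0.0006,0,0],"delta_rot":[0,-0.0038,0],"claw":54},{"delta_pos":[0.0006,0,0],"delta_rot":[0,-0.0038,0],"claw":54},{"delta_pos":[0.0006,0,0],"delta_rot":[0,-0.0038,0],"claw":54},{"delta_pos":[0.0003,0,0.02],"delta_rot":[0,-0.0038,0],"claw":54},{"delta_pos":[0,0,0.05],"delta_rot":[0,-0.0038,0],"claw":54},{"delta_pos":[0,0,0.09],"delta_rot":[0,-0.0038,0],"claw":54},{"delta_pos":[-0.0576,-0.0748,0.27],"delta_rot":[0,-0.0038,0],"claw":85},{"delta_pos":[-0.0576,-0.0748,0.27],"delta_rot":[0,-0.0038,0],"claw":85},{"delta_pos":[-0.0576,-0.0748,0.27],"delta_rot":[0,-0.0038,0],"claw":85},{"delta_pos":[-0.0576,-0.0748,0.27],"delta_rot":[0,-0.0038,0],"claw":85},{"delta_pos":[-0.0576,-0.0748,0.27],"delta_rot":[0,-0.0038,0],"claw":85},{"delta_pos":[-0.0576,-0.0748,0.27],"delta_rot":[0,-0.0038,0],"claw":85},{"delta_pos":[-0.0576,-0.0748,0.27],"delta_rot":[0,-0.0038,0],"claw":85},{"delta_pos":[-0.0576,-0.0748,0.27],"delta_rot":[0,-0.0038,0],"claw":85},{"delta_pos":[-0.0576,-0.0748,0.27],"delta_rot":[0,-0.0038,0],"claw":85}])

```text
time: 20.45
eef_pos: [0.4498, 0.0778, 0.2954]
tcp_rot: [0.034, 0.707, -0.034, 0.705]
contact_force: [-0.2, 0.7, 0.5]
opening: 0.995
```

```bash
python3 - <<'E'
from h import *
im,c,t=look('w16',.57,.22,560,800,.0004,.0);g8=cv2.cvtColor(im,6)
def line(y0,z,x0,x1):
    xs=np.arange(x0,x1,.0002)
    g=np.mean([[cv2.getRectSubPix(g8,(1,1),tuple(proj(c,(*(x*xf+(y0+dy)*yf),z))))[0,0] for x in xs] for dy in np.arange(-.003,.0031,.001)],0)
    d=np.gradient(cv2.GaussianBlur(g.reshape(1,-1).astype(np.float32),(9,1),0)[0])
    return [(round(float(xs[j])*1000,1),int(d[j]*10)) for j in range(2,len(d)-2) if abs(d[j])>1.2 and abs(d[j])==max(abs(d[j-2:j+3]))]
for n,yc in [('A',.1987),('B',.1217),('C',.0440)]:
    for o in (-.014,.014): print(n,o,'rear',line(yc+o,.022,.452,.475),'front',line(yc+o,.022,.505,.535))
k=lambda L:[(float(a),b) for a,b in L if abs(b)>50]
for n,yc in [('A',.1995),('B',.1215),('C',.0435)]:
    p=.4915*xf+yc*yf
    print(n,'rear',k(prof(im,c,p,.022,-.025,-.015)),'tape',k(prof(im,c,p,0,-.034,-.026)))
E
```

```text
20.45 [0.4498 0.0778 0.2954] yaw 1.4751 f [-0.2  0.7  0.5]
A -0.014 rear [(458.2, 87), (461.2, 35)] front [(515.4, 18), (521.4, 18), (534.2, -72)]
A 0.014 rear [(452.8, -87), (458.2, 79), (461.4, 36)] front [(515.4, 17), (521.2, 15), (534.2, -82)]
B -0.014 rear [(452.8, -31), (456.0, 22), (458.2, 99), (461.6, 36)] front [(515.6, 13), (521.4, 19), (534.6, -38)]
B 0.014 rear [(452.8, -57), (456.0, 20), (458.2, 109), (461.6, 35)] front [(515.4, 14), (521.4, 16), (534.6, -37)]
C -0.014 rear [(452.8, -79), (456.0, 19), (458.0, 82), (461.6, 34)] front [(515.6, 17), (521.4, 18), (534.6, -38)]
C 0.014 rear [(456.0, 15), (458.2, 90), (461.4, 36)] front [(516.4, 16), (521.4, 17), (534.6, -51)]
A rear [(-23.6, 70), (21.2, -70)] tape [(-29.2, 109), (-23.6, -112), (24.8, 67), (29.8, -95)]
B rear [(-21.4, 52), (22.2, -73)] tape [(-30.0, 112), (-24.6, -94), (23.6, 84), (29.2, -111)]
C rear [(-21.2, 73)] tape [(-30.8, 97), (-25.8, -90), (22.8, 86), (28.4, -101)]
```

```bash
python3 -c "
from plant import ctrl
print(ctrl.sign_off())"
```

```text
the job is handed in; nothing more can be done
None
```

All three boxes are in their bays with a short end against the fence, and I handed the job in at about 20.5 s. I gripped each box lightly by its long sides and slid it over the bench, then pressed it to the fence. I had flipped the gripper half a turn so the wrist camera would clear the plug on the wall.

**Checks after the last move**
- **Flush and square:** the rear edges of all three boxes line up to about 0.2 mm, and each edge is square to the fence within the measurement. Box 1 had first stopped about 1.5 mm short, so I regripped it and pushed it home.
- **Centring:** the three estimates disagree somewhat.
  - Held in the gripper against the fence lines, the boxes were +0.2, +0.3 and +0.6 mm off centre (bays 1, 2 and 3; plus is left).
  - The final overview against the tapes gave about −0.6, +0.8 and +1.3 mm.
  - Both sets lie inside the 2 mm margin to the tapes, so I left them. The overview is affected by parallax and the 2 mm calibration.
- **Other objects:** the stamp's red foot showed within about 0.6 pixel of where it started in both fixed cameras. The loupe stood clear of the boxes in the close view before the last regrip of box 1. I only judged it by eye, and I did not check the cup by numbers; the arm was not sent behind the fence where it stands.
- **Lifting:** no lift was commanded while a box was held. The tool's measured height rose about 0.3 mm while dragging the bay 3 box, which I took as drift, but I did not confirm that the box stayed down.

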